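Unstack the batch sample tins onto their colour trays

ROBOT

A 6-joint arm with a two-finger parallel gripper is mounted at the origin on the work surface. World frame = base frame: x ahead of the robot, y to its left, z up, the work surface at z = 0. Lengths are in mm, angles in degrees, forces in N, time in s.
With the tool pointing down it reaches from about 350 to 1000 mm from the base axis. Payload 7.1 kg.
Tool frame: the origin (TCP) lies at the very end of the fingers, on their centre line; the grasp point (between the pads) lies 19 mm behind it; z points along the fingers, y is the line along which they close (so a half turn about z gives the same grasp; the last joint's range is limited). The gripper opens to 85 mm and grips with 20 to 120 N. Pads are 22 mm wide; open, the fingers measure 114 mm over their backs; the gripper's body (76 mm by 85 mm) begins 54 mm behind the grasp point. The pads swing forward as they close: fully open they stand 13 mm farther back than shut.
Start: joints at [68.468, 24.242, 93.386, -0, 62.372, -1.089], TCP at [218.266, 585.632, 231.319] pointing down, gripper open.
Joint ranges: [-172.04, 172.04], [-51.8, 120.97], [4.93, 147.93], [-75.15, 255.16], [6.16, 154.13], [-145.62, 145.62]. Speed limits (degrees/s): [136.94, 136.94, 172.46, 180, 180, 180].

INTERFACE

Orientations are given as a 3x3 rotation matrix whose columns are the frame's x, y, z axes.
In Python, from bench import robot, inverse_kinematics, cams, order gives the robot as it stands. The module is installed in compiled form; this text tells all that it offers. Calls block until the motion is done:
- robot.goto(position, orientation): joint-space move of the TCP to a pose.
- robot.servo_line(position, rotation=None, speed=150, force_limit=None): straight line of the TCP; rotation=None keeps the orientation; speed is the mean speed in mm/s. With force_limit (N) it stops when the force on the tool has changed by that much, and returns True; else False.
- robot.goto_joints(angles): joint-space move.
- robot.open_jaws() and robot.grab(effort=None): open the fingers fully, or close them until they stop; effort is the grip in N (None keeps the last).
- robot.sleep(seconds).
- inverse_kinematics(position, orientation): joint angles nearest the present ones, or None.
- robot.get_obs(): the state.
- cams.read_camera(name): name is "scene" or "top"; returns (picture, depth): 384x512x3 uint8, blue, green, red; 384x512 float32, mm along the optical axis (not along the pixel's ray), 0 where there is no reading.
- cams.camera_params(name): a dict with "intrinsics" (3x3 intrinsics, pixels), "dist" ([k1, k2, p1, p2, k3] as OpenCV has them; the pictures are not rectified), "camera_from_world" (4x4, takes a point from world to camera coordinates). Camera axes: x right, y up, looking along -z (the intrinsics and any distortion apply to the point x, -y, -z); pixel columns grow to the right and rows downward; lengths in mm; the calibration is good to about 2 mm. A picture is of the moment at which its call begins. camera_params takes no time and is no camera call.
A pose or a line that the arm cannot do raises robot.MotionError and nothing moves.
- order.job_done(): hands the job in; it is judged then, once.
The state is a dict: "t": time; "joint_pos": joint angles; "qd": joint speeds; "joint_efforts": joint torques, N m; "position": TCP position; "tcp_rot": TCP orientation; "force": force on the tool from outside, world axes, zero at the start; "moment": the same for the moment, N m; "gripper_width": finger opening in mm; "grasp_force": force on a finger pad.
Only numpy, scipy, OpenCV 4.12 (cv2) and the standard library are available. Lean on these libraries where they do the work, as an engineer would, in place of code of your own. Each camera call takes 0.05 s, during which the arm holds its last target. There are 200 camera calls.

TASK

The batch sample tins from the smokehouse have come in stacked on the white board. Take the stack apart and lay each tin lengthwise in the tray of its own lid colour, upright with the lid up and flat on the tray's floor. Set the tins down without dropping or tipping any, and leave the jar where it stands.

Things in the scene. Friction and masses are not known exactly. Their poses are not given: they have to be found in the camera images.
- tin_red_mid (a point): centre (half-way up) of the red-lidded sample tin: closed oblong metal tin with a flat red lid, 140 mm long (its x axis) x 48 mm wide (y) x 50 mm high (z), about 300 g; underside 25 mm below this point. Starts in the stack on the white board, in the lower layer (centre about 35 mm above the bench) or the upper one (about 85 mm)
- tin_blue_mid (a point): centre (half-way up) of the blue-lidded sample tin: closed oblong metal tin with a flat blue lid, 140 mm long (its x axis) x 48 mm wide (y) x 50 mm high (z), about 300 g; underside 25 mm below this point. Starts in the stack on the white board, in the lower layer (centre about 35 mm above the bench) or the upper one (about 85 mm)
- tin_yellow_mid (a point): centre (half-way up) of the yellow-lidded sample tin: closed oblong metal tin with a flat yellow lid, 140 mm long (its x axis) x 48 mm wide (y) x 50 mm high (z), about 300 g; underside 25 mm below this point. Starts in the stack on the white board, in the lower layer (centre about 35 mm above the bench) or the upper one (about 85 mm)
- tin_green_mid (a point): centre (half-way up) of the green-lidded sample tin: closed oblong metal tin with a flat green lid, 140 mm long (its x axis) x 48 mm wide (y) x 50 mm high (z), about 300 g; underside 25 mm below this point. Starts in the stack on the white board, in the lower layer (centre about 35 mm above the bench) or the upper one (about 85 mm)
- board: white plastic board fixed to the bench, 180 x 180 x 10 mm thick; origin at the centre of its underside. The stack stands on it: two tins side by side, about 50 mm between them, and two more laid across both of them, also about 50 mm apart. A lower tin is free only when both upper ones are off
- tray_red_mid (a point): centre of the inner floor of the red tray: a shallow plastic tray fixed to the bench, inside 166 mm long (x axis) x 72 mm wide (y), floor 3 mm above the bench, rim 7 mm above the bench (4 mm above the floor), so a tin has about 12 mm to spare all round
- tray_blue_mid (a point): centre of the inner floor of the blue tray: a shallow plastic tray fixed to the bench, inside 166 mm long (x axis) x 72 mm wide (y), floor 3 mm above the bench, rim 7 mm above the bench (4 mm above the floor), so a tin has about 12 mm to spare all round
- tray_yellow_mid (a point): centre of the inner floor of the yellow tray: a shallow plastic tray fixed to the bench, inside 166 mm long (x axis) x 72 mm wide (y), floor 3 mm above the bench, rim 7 mm above the bench (4 mm above the floor), so a tin has about 12 mm to spare all round
- tray_green_mid (a point): centre of the inner floor of the green tray: a shallow plastic tray fixed to the bench, inside 166 mm long (x axis) x 72 mm wide (y), floor 3 mm above the bench, rim 7 mm above the bench (4 mm above the floor), so a tin has about 12 mm to spare all round
- jar: amber glass jar with a dark cap standing loose behind the board, 60 mm in diameter, 95 mm high; origin at the centre of its underside. To be left alone

How it is judged (in metres and radians):
At the end, for the whole second after the job is handed in: Each of the four tins lies in the tray of its lid colour: centre within 20 mm of the tray's centre, long axes within 0.25 rad, upright within 0.06 rad, resting on the tray's floor (centre 21 to 29 mm above it), released and at rest (horizontal distance between tin_red_mid and tray_red_mid below 0.02 m and angle between the x axis of tin_red_mid and the x axis of tray_red_mid, either way round below 0.25 rad and z of tin_red_mid in the frame of tray_red_mid between 0.021 and 0.029 m and angle between each of tin_red_mid, tin_blue_mid, tin_yellow_mid, tin_green_mid's own z axis and vertical below 0.06 rad and linear speed of each of tin_red, tin_blue, tin_yellow, tin_green below 0.02 m/s and angular speed of each of tin_red, tin_blue, tin_yellow, tin_green below 0.1 rad/s and horizontal distance between tin_blue_mid and tray_blue_mid below 0.02 m and angle between the x axis of tin_blue_mid and the x axis of tray_blue_mid, either way round below 0.25 rad and z of tin_blue_mid in the frame of tray_blue_mid between 0.021 and 0.029 m and horizontal distance between tin_yellow_mid and tray_yellow_mid below 0.02 m and angle between the x axis of tin_yellow_mid and the x axis of tray_yellow_mid, either way round below 0.25 rad and z of tin_yellow_mid in the frame of tray_yellow_mid between 0.021 and 0.029 m and horizontal distance between tin_green_mid and tray_green_mid below 0.02 m and angle between the x axis of tin_green_mid and the x axis of tray_green_mid, either way round below 0.25 rad and z of tin_green_mid in the frame of tray_green_mid between 0.021 and 0.029 m); the robot touches nothing.
It fails at once if a tin is tipped over by more than about 35 degrees (angle between any of tin_red_mid, tin_blue_mid, tin_yellow_mid, tin_green_mid's own z axis and vertical above 0.6 rad).
It fails at once if a tin is dropped (falls freely, out of the fingers, at more than 0.8 m/s: a drop of about 35 mm) ((linear speed of tin_red above 0.8 m/s and contact force between tin_red and the fingers below 0.05 N) or (linear speed of tin_blue above 0.8 m/s and contact force between tin_blue and the fingers below 0.05 N) or (linear speed of tin_yellow above 0.8 m/s and contact force between tin_yellow and the fingers below 0.05 N) or (linear speed of tin_green above 0.8 m/s and contact force between tin_green and the fingers below 0.05 N)).
It fails at once if the jar is moved by more than 20 mm (distance of jar from where it was at the start of the episode above 0.02 m).
It also fails if it takes over 99 s, if anything falls off the work surface, if the arm or the gripper's body presses on something with over 40 N, if the wrist force passes 120 N, or if a joint passes its speed limit or range.

## Working session

There is one attempt and no reset: what is moved stays moved. The work goes in short steps, each a Python script; the robot and the scene stay as the last script left them, time stands still between calls to the robot, and variables do not carry over. Pictures are saved under pics/ and viewed, at most 14 in all, crops included, and the job is handed in when it is done.

```bash
mkdir -p pics; ls; python3 - <<'E'
from bench import robot,cams
import cv2,numpy as np
for n in("scene","top"):
    im,d=cams.read_camera(n); cv2.imwrite(f"pics/{n}0.png",im); np.savez(f"{n}0.npz",im=im,d=d)
    p=cams.camera_params(n); print(n,p, (d>0).mean())
o=robot.get_obs();print(o["t"],o["force"],o["gripper_width"])
E
```

```text
pics
scene {'intrinsics': array([[363.49955439,   0.        , 253.46747002],
       [  0.        , 363.49955439, 186.86396104],
       [  0.        ,   0.        ,   1.        ]]), 'dist': array([-0.08110642,  0.        ,  0.        ,  0.        ,  0.        ]), 'camera_from_world': array([[ 3.79463588e-02,  9.99242044e-01,  8.68399829e-03,
        -1.07039332e+01],
       [-5.92711916e-01,  1.55100935e-02,  8.05265187e-01,
         3.02592371e+02],
       [ 8.04520142e-01, -3.57039910e-02,  5.92851218e-01,
        -1.37895329e+03],
       [ 0.00000000e+00,  0.00000000e+00,  0.00000000e+00,
         1.00000000e+00]])} 0.9959564208984375
top {'intrinsics': array([[408.68629798,   0.        , 259.96542257],
       [  0.        , 408.68629798, 192.33451426],
       [  0.        ,   0.        ,   1.        ]]), 'dist': array([0.03277728, 0.        , 0.        , 0.        , 0.        ]), 'camera_from_world': array([[ 1.45461081e-02, -9.99286614e-01,  3.48521718e-02,
        -2.61334251e+01],
       [ 9.83418131e-01,  2.05992291e-02,  1.80178942e-01,
        -5.99620935e+02],
       [-1.80768332e-01,  3.16533553e-02,  9.83016213e-01,
        -9.37569226e+02],
       [ 0.00000000e+00,  0.00000000e+00,  0.00000000e+00,
         1.00000000e+00]])} 0.9961395263671875
0.1 [ 0.67135429 -0.19028464  0.44689779] 85.27000040981352
```

View pics/scene0.png

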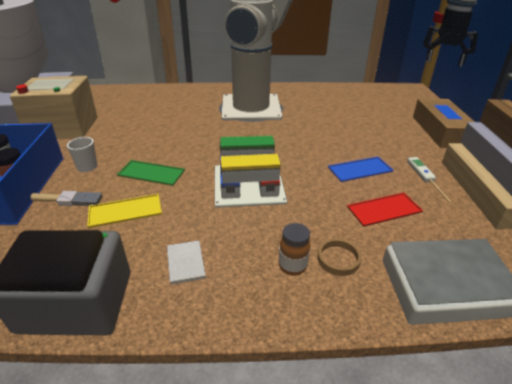

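View pics/top0.png

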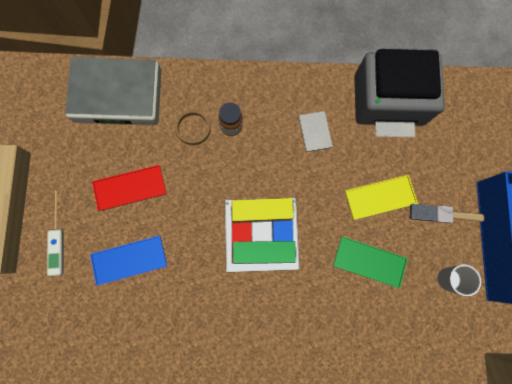

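Scene view: green (247,143) and yellow (250,163) tins lie on top, with the blue and red ends below. The trays are green (151,172), yellow (125,210), blue (360,168) and red (385,208), and the jar is at (295,248). Top view: yellow tin (263,210), green (264,252), lower red (241,231) and blue (283,231). Trays are red (130,188), blue (129,260), yellow (381,197) and green (370,262); jar (230,118).

```bash
cat > h.py <<'E'
import cv2,numpy as np
from bench import robot,cams,order,inverse_kinematics
HSV={'red':[(0,8),(172,180)],'blue':[(108,128)],'yellow':[(25,34)],'green':[(55,75)]}
P={n:cams.camera_params(n) for n in("scene","top")}
def mask(im,c,smin=150,vmin=60):
    h=cv2.cvtColor(im,cv2.COLOR_BGR2HSV); m=0
    for a,b in HSV[c]: m=m|cv2.inRange(h,(a,smin,vmin),(b,255,255))
    return m
def rays(n,px):
    p=P[n]; u=cv2.undistortPoints(np.float64(px).reshape(-1,1,2),p["intrinsics"],p["dist"])[:,0]
    T=p["camera_from_world"]; R=T[:3,:3]
    return -R.T@T[:3,3],np.c_[u[:,0],-u[:,1],-np.ones(len(u))]@R
def plane(n,px,z):
    o,d=rays(n,px); return o+d*((z-o[2])/d[:,2])[:,None]
def blob(im,c,seed,r=12,**k):
    """contour of the colour component nearest to the seed pixel"""
    cs=cv2.findContours(mask(im,c,**k),cv2.RETR_EXTERNAL,cv2.CHAIN_APPROX_NONE)[0]
    cs=[q for q in cs if cv2.contourArea(q)>60 and abs(cv2.pointPolygonTest(q,tuple(map(float,seed)),True))<1e3 and cv2.pointPolygonTest(q,tuple(map(float,seed)),True)>-r]
    return max(cs,key=lambda q:cv2.pointPolygonTest(q,tuple(map(float,seed)),True)) if cs else None
def rect(n,q,z):
    """centre, long, short, angle (deg, long axis, in -90..90) on plane z"""
    w=plane(n,q.reshape(-1,2),z)[:,:2]
    b=cv2.boxPoints(cv2.minAreaRect(w.astype(np.float32))); e=[b[1]-b[0],b[2]-b[1]]
    if np.linalg.norm(e[0])<np.linalg.norm(e[1]): e=e[::-1]
    a=np.degrees(np.arctan2(e[0][1],e[0][0])); a=(a+90)%180-90
    return b.mean(0),np.linalg.norm(e[0]),np.linalg.norm(e[1]),a
def cen(q):
    m=cv2.moments(q); return m['m10']/m['m00'],m['m01']/m['m00']
def tri(px):
    A=[];B=[]
    for n,x in px.items():
        o,d=rays(n,[x]); d=d[0]/np.linalg.norm(d[0]); M=np.eye(3)-np.outer(d,d); A.append(M);B.append(M@o)
    p=np.linalg.solve(sum(A),sum(B)); 
    return p,max(np.linalg.norm(M@p-b) for M,b in zip(A,B))
def dz(n,q,d,shape=(384,512)):
    """median height of the blob by depth"""
    m=np.zeros(shape,np.uint8); cv2.drawContours(m,[q],-1,1,-1); m=cv2.erode(m,np.ones((3,3),np.uint8))
    v,u=np.nonzero(m); o,r=rays(n,np.c_[u,v]); D=d[v,u]
    return np.median((o+r*D[:,None])[D>0][:,2])
E
cat > m.py <<'E'
from h import *
np.set_printoptions(precision=1,suppress=True)
I={n:np.load(n+"0.npz") for n in P}
S={'tin yellow':((263,210),(250,162),110),'tin green':((264,252),(247,143),110),
'tray red':((130,188),(385,208),7),'tray blue':((129,260),(360,168),7),'tray yellow':((381,197),(125,210),7),'tray green':((370,262),(151,172),7)}
for k,(t,s,z) in S.items():
    c=k.split()[1]; Q={n:blob(I[n]['im'],c,p) for n,p in(("top",t),("scene",s))}
    p,e=tri({n:cen(q) for n,q in Q.items()})
    print(k,'tri',p,'gap %.1f'%e,'depth z',[round(float(dz(n,Q[n],I[n]['d'])),1) for n in Q])
    for n in Q: r=rect(n,Q[n],z); print('   ',n,r[0],np.array(r[1:]))
for c,t,in(('red',(241,231)),('blue',(283,231))):
    q=blob(I['top']['im'],c,t); r=rect('top',q,60);print(c,dz('top',q,I['top']['d']),r[0],np.array(r[1:]))
print('jar',plane('top',[(230,110)],95))
E
python3 m.py
```

```text
tin yellow tri [551.1 -19.5 109.8] gap 0.8 depth z [109.4, 111.3]
    top [551.4 -18.9] [138.1  49.1 -86. ]
    scene [550.6 -19.9] [137.9  49.1 -86.4]
tin green tri [455.6 -25.  109.1] gap 0.4 depth z [109.5, 111.5]
    top [455.1 -25. ] [134.5  43.6 -87. ]
    scene [457.8 -24.7] [130.7  31.9  88.7]
tray red tri [614.5 313.4   4.5] gap 2.0 depth z [2.7, 3.8]
    top [615.2 313.9] [173.8  80.5 -74. ]
    scene [615.  312.8] [177.2  84.7 -74.2]
tray blue tri [434.7 301.    4.4] gap 1.7 depth z [2.8, 3.4]
    top [435.8 301.2] [169.9  76.3 -74. ]
    scene [437.1 299.9] [166.6  73.1 -73.8]
tray yellow tri [ 604.4 -329.1    4.8] gap 1.7 depth z [2.6, 3.9]
    top [ 604.1 -327.5] [174.4  79.5 -74.7]
    scene [ 602.1 -328.7] [169.8  81.5 -74.7]
tray green tri [ 438.8 -293.3    4.8] gap 1.2 depth z [2.6, 4.2]
    top [ 439.1 -293.2] [168.2  73.4  72.6]
    scene [ 441.5 -292.6] [157.8  60.8  71.8]
red 59.49231146280454 [503.9  28.3] [44.9 42.8  1.1]
blue 59.54972658022325 [510.4 -70.2] [ 45.5  45.2 -89. ]
jar [[792.6  60.9  95. ]]
```

```bash
cat >> h.py <<'E'
def rot(a,flip=0):
    """tool down, closing line across a long axis at angle a (deg)"""
    b=np.radians(a+90+180*flip); y=np.array([np.cos(b),np.sin(b),0]); z=np.array([0,0,-1.]); return np.c_[np.cross(y,z),y,z]
def move(pick,pa,zc,place,ta,up=6,safe=190):
    """pick: xy of the tin, pa its angle, zc its centre height; place xy, angle ta"""
    cand=[]
    for f in(0,1):
        for g in(0,1):
            j=inverse_kinematics([*pick,safe],rot(pa,f)); k=inverse_kinematics([*place,safe],rot(ta,g))
            if j is not None and k is not None:
                j0=robot.get_obs()["joint_pos"]; cand.append((np.abs(np.subtract(k,j)).max()+.3*np.abs(np.subtract(j,j0)).max(),f,g))
    _,f,g=min(cand); z=zc+up-19
    robot.goto([*pick,safe],rot(pa,f)); 
    if robot.servo_line([*pick,z],speed=120,force_limit=15): raise SystemExit(f"hit {robot.get_obs()['position']}")
    robot.grab(50); o=robot.get_obs(); print('grip',o["gripper_width"],o["grasp_force"])
    if not 44<o["gripper_width"]<52: raise SystemExit("bad grip")
    robot.servo_line([*pick,safe],speed=120)
    robot.goto([*place,safe],rot(ta,g)); print('held',robot.get_obs()["gripper_width"])
    zp=28+up-19
    robot.servo_line([*place,zp+8],speed=120); robot.sleep(.2)
    hit=robot.servo_line([*place,zp-2],speed=20,force_limit=6)
    o=robot.get_obs(); print('set',hit,o["position"],'expected z',zp,'t',o["t"])
    if o["position"][2]>zp+5: raise SystemExit("touched high")
    robot.open_jaws(); robot.servo_line([*place,safe],speed=150); print('t',robot.get_obs()["t"])
E
python3 - <<'E'
from h import *
np.set_printoptions(precision=1,suppress=True)
move((551.1,-19.3),-86.2,85,(603.8,-328.3),-74.7)
I,d=cams.read_camera("scene"); cv2.imwrite("pics/s1.png",I)
I,d=cams.read_camera("top"); cv2.imwrite("pics/t1.png",I)
E
```

```text
grip 47.73230623314069 52.71881550550461
held 47.39683965688544
set True [ 604.  -328.4   15.7] expected z 15 t 8.6083
t 10.3917
```

View pics/t1.png

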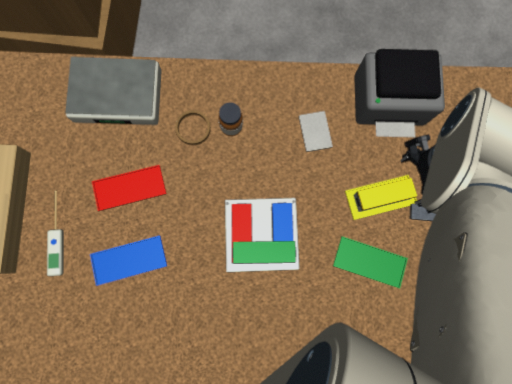

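The yellow tin lies in its tray (385,194). Green is undisturbed at (264,252), with the red (242,222) and blue (283,222) lids now exposed. Next is green.

```bash
python3 - <<'E'
from h import *
np.set_printoptions(precision=1,suppress=True)
r=rect('top',blob(cv2.imread('pics/t1.png'),'green',(264,252)),110);print(r)
assert np.hypot(*(r[0]-[455.3,-25]))<5
move((455.5,-25),-87,85,(439,-293.2),72.3)
for n,f in(("scene","s2"),("top","t2")):
    I,d=cams.read_camera(n); cv2.imwrite(f"pics/{f}.png",I); np.savez(n+"2.npz",im=I,d=d)
I={n:np.load(n+"2.npz") for n in P}
for c,t,s in(('red',(242,230),(269,175)),('blue',(283,230),(231,175))):
    Q={'top':blob(I['top']['im'],c,t),'scene':blob(I['scene']['im'],c,s)}
    print(c)
    for n,q in Q.items():
        if q is not None: r=rect(n,q,60);print(n,dz(n,q,I[n]['d']),cen(q),r[0],np.array(r[1:]))
    if all(q is not None for q in Q.values()): print(tri({n:cen(q) for n,q in Q.items()}))
E
```

```text
(array([455.2, -25. ], dtype=float32), np.float32(134.6837), np.float32(43.487198), np.float32(-87.04676))
grip 47.81745208392057 51.54566556215286
held 47.22729049113403
set True [ 439.1 -293.3   15.7] expected z 15 t 17.675
t 19.4583
red
top 59.46374251475777 (241.1489058039962, 233.09514747859183) [501.2  27.1] [137.3  44.7   1.6]
scene 61.23676562016101 (267.0417835983785, 167.3938260056127) [505.4  25.8] [150.2  49.7   1.2]
(array([500.4,  27.2,  54.9]), np.float64(0.6571518922348403))
blue
top 59.47802968642861 (282.3913456966239, 232.18418132826122) [505.2 -69.9] [137.9  46.3   2.3]
scene 61.257059389012284 (229.1610568222946, 168.91603329714079) [507.3 -71.2] [136.5  42.5   2. ]
(array([504.4, -71.2,  54.4]), np.float64(0.5860067665556628))
```

View pics/t2.png

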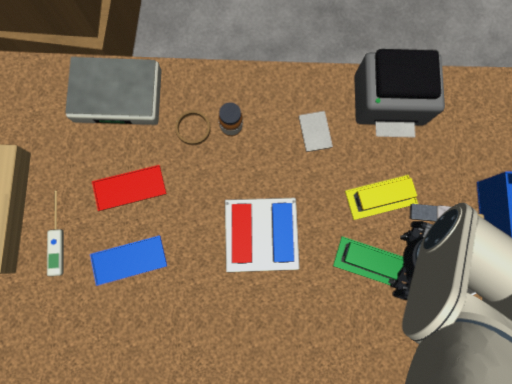

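View pics/s2.png

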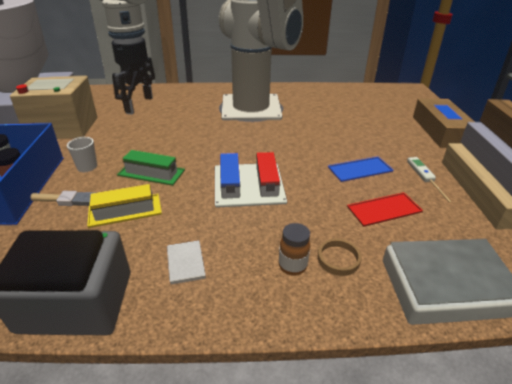

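Green (372,262) and yellow lie in their trays, and the jar hasn't moved (230,118). Red (241,233) and blue (282,232) are free on the board. Depth puts their lids at about 60 mm, as expected; the triangulated height is low because the scene mask includes the coloured end label. Moving both now.

```bash
python3 - <<'E'
from h import *
np.set_printoptions(precision=1,suppress=True)
move((501.3,27.1),1.5,35,(615,313.5),-74)
move((505.3,-70.2),2.2,35,(435.9,301),-74)
robot.goto([250,-430,300],rot(0)) if inverse_kinematics([250,-430,300],rot(0)) is not None else None
I,d=cams.read_camera("top"); cv2.imwrite("pics/t3.png",I)
J,e=cams.read_camera("scene"); cv2.imwrite("pics/s3.png",J)
print(robot.get_obs()["t"])
# tin top by depth: pixels with height near 53 mm around each tray
v,u=np.mgrid[:384,:512]; o,r=rays('top',np.c_[u.ravel(),v.ravel()]); X=o+r*d.reshape(-1,1)
for c,t,a in(('red',(615,313.5),-74),('blue',(435.9,301),-74),('yellow',(603.8,-328.3),-74.7),('green',(439,-293.2),72.3)):
    s=(np.hypot(*(X[:,:2]-t).T)<100)&(abs(X[:,2]-53)<8)
    b=cv2.minAreaRect(X[s,:2].astype(np.float32)); bp=cv2.boxPoints(b)
    print(c,'off',np.array(b[0])-t,'size',np.array(b[1]),'ang',b[2],a,'z',np.median(X[s,2]))
E
```

```text
grip 47.344636871751796 52.30404049158096
held 47.272473911927264
set True [615.2 313.6  15.6] expected z 15 t 28.1667
t 29.95
grip 47.25465306603562 52.34650790691376
held 47.827519111267826
set True [436.  301.   15.6] expected z 15 t 38.5417
t 40.325
40.425
red off [ 1.1 -0.9] size [ 48.7 142.5] ang 16.62383270263672 -74 z 52.51756224486246
blue off [ 2.3 -1.5] size [ 48.3 142.2] ang 16.0245304107666 -74 z 52.76623442460283
yellow off [0.8 1.1] size [ 48.2 142.5] ang 15.295520782470703 -74.7 z 52.111874755340466
green off [1.8 1.4] size [141.3  48.3] ang 71.59859466552734 72.3 z 52.3338068737736
```

View pics/t3.png

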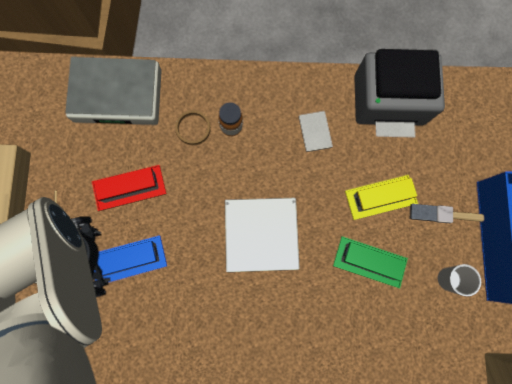

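View pics/s3.png

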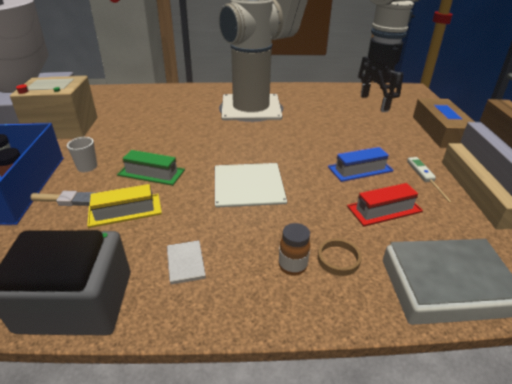

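All four tins lie in their own trays: red (388,203), blue (362,163), yellow (125,203) and green (150,165) in the scene view. They are within about 3 mm of centre and 1 degree, with tops at about 52.5 mm. The jar still stands at (295,248), and the gripper is clear above.

```bash
python3 -c "
from bench import robot,order
robot.sleep(.5);print(order.job_done())"
```

```text
the job is handed in; nothing more can be done
None
```

All four tins are in the trays of their own lid colour, within about 3 mm of centre and lying flat; the jar was left alone, and the job was handed in at about 41 s, with no verdict returned.

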